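# Balance the display rail on its single-post stand

### The arm

A 6-joint arm with a two-finger parallel gripper is mounted at the origin on the work surface. World frame = base frame: x ahead of the robot, y to its left, z up, the work surface at z = 0. Lengths are in m, angles in degrees, forces in N, time in s.
With the tool pointing down it reaches from about 0.25 to 0.725 m from the base axis. Payload 9.7 kg.
Tool frame: the origin (TCP) lies at the centre of the arm's flange, where the gripper is bolted on; the fingertips stand 173 mm ahead of it and the grasp point (between the pads) lies bot.grip_depth ahead of it (bot.grip_depth is the distance from the TCP to the grasp point, in m); z points along the fingers, y is the direction in which the jaws open and shut (so a half turn about z gives the same grasp; the last joint's range is limited). The gripper opens to 85 mm and grips with 20 to 120 N. Pads are 22 mm wide; open, the fingers measure 114 mm over their backs; the gripper's body (76 mm by 85 mm) begins 54 mm behind the grasp point. The pads swing forward as they close: fully open they stand 13 mm farther back than shut.
Start: joints at [76.031, 4.979, 10.078, 95.1, 0, 90], TCP at [0.133, 0.534, 0.405] pointing down, gripper open.
Joint ranges: [-179.16, 179.16], [-48.56, 103.87], [-65.8, 70.77], [-126.05, 130.52], [-82.76, 87.17], [-180, 180]. Speed limits (degrees/s): [127.2, 127.2, 147.25, 180, 180, 180].

### API

Orientations are given as [roll, pitch, yaw] about the fixed x, y, z axes, in that order (R = Rz(yaw) Ry(pitch) Rx(roll)).
In Python, from workcell import status, viewer, bot gives the robot as it stands. The module is installed in compiled form; this text tells all that it offers.
- The arm moves only by the tool move_arm, never from a script. Its argument "commands" is a list of rows, each an object with "claw": the gripper's target within -1 to 1 (fully open at 1, half-way at 0, shut at -1); "travel": the shift along the tool's x, y, z in cm, a list of three; "turn": the turn about the tool's z in degrees. A call has 1 to 5 rows; each row shifts and turns the commanded pose from where the row before left it, along the tool's axes as they then stand; what a row does not reach is not made up. A row lasts 1/12 s, in which the tool goes at most 41.7 mm and 7.16 degrees, less where a joint would pass 70% of its speed; a pose out of reach is approached as far as the arm can. A call is refused whole if a number of a shift passes 4.17 or a number of a turn 7.16, either way. A call with a gripper value outside its range is refused whole. The fingers move at their own pace and stop on an object; "squeeze" is the grip in N (left out, the last holds). Time passes only in rows, so rows that do not move let the fingers close. It gives the time, the measured TCP pose, the force and the opening at its end, in the units of the state.
- status.get_obs(): the state, without advancing time (a new reading comes with each control period).
- viewer.camera(name): name is "scene" or "top" or "wrist"; returns the picture (420x560x3 uint8, blue, green, red); there is no depth.
- viewer.camera_params(name): a dict with "camera_matrix" (3x3 intrinsics, pixels), "xyz" and "rotation" of the camera in the world. Camera axes: x right, y up, looking along -z (the intrinsics and any distortion apply to the point x, -y, -z); pixel columns grow to the right and rows downward; lengths in m; the calibration is good to about 2 mm. A picture is of the moment at which its call begins: read the wrist's pose just before it. camera_params takes no time and is no camera call; for the wrist camera it gives the pose at the moment of the call.
- bot.job_done(): hands the job in, once; it reports no verdict.
The state is a dict: "time": time; "q": joint angles; "qd": joint speeds; "joint_efforts": joint torques, N m; "ee_pos": TCP position; "tcp_rot": TCP orientation; "wrist_force": force on the tool from outside, world axes, zero at the start; "torque": the same for the moment, N m; "opening": finger opening in m.
Only numpy, scipy, OpenCV 4.12 (cv2) and the standard library are available. Lean on these libraries where they do the work, as an engineer would, in place of code of your own. Each camera call takes 0.05 s, during which the arm holds its last target.

### The job

Move the metal display rail from its wooden rest onto the single-post stand so that it stays balanced level in the saddle when you let go. A counterweight hidden inside puts its balance point somewhere off the middle, so feel for it by lifting the rail a few millimetres at trial points; never let the rail tip, set it down gently without pressing hard on rest or stand, and leave the pen cup, the bottle and the card reader where they are.

Things in the scene. Friction and masses are not known exactly. Their poses are not given: they have to be found in the camera images.
- bar_center (a point): Geometric centre of the loose display rail, half-way up (20 mm above its underside). Rail: hollow aluminium bar, x 20 mm wide, y 400 mm long, z 40 mm tall, flat smooth sides, black end caps; thin pegs stick out 30 mm both sides 160 to 193 mm from the middle. Starts lying level in the rest, along its y, up to 15 mm off centre. Grip across the width, on its upper 23 mm.
- bar: The same rail; origin at the middle of its underside. It weighs 0.55 to 0.73 kg. A counterweight fixed unseen inside puts the balance point anywhere within 85 mm either side of the middle along y: feel it from the load and moment on the gripper, or from which end stays down when lifted a few mm. It must never tip more than 7 degrees from level.
- rest_mid (a point): Midpoint between the rest's two supports at the height of the notch floors, 50 mm above the desk, where the rail's underside lies at first. The supports stand 130 mm either side along y, each 14 mm long in y; notch walls are 28 mm apart in x and rise, flared, to 12 mm above the notch floor.
- rest: Fixed wooden rest, base 70 x 320 x 12 mm (x, y, z); origin at the centre of its underside. Do not press on it with more than 40 N.
- post_saddle (a point): Centre of the flat floor of the stand's saddle, 120 mm above the desk. The channel runs along y and is only 24 mm long in y, so the rail stays level only with its balance point over it. Its walls are 28 mm apart in x (rail 20 mm) and rise, flared, to 12 mm above the floor; the saddle is 46 mm wide overall in x.
- post: Fixed single-post display stand, dark steel: round foot 110 mm across, 18 mm stem, short saddle on top; origin at the centre of its underside. Do not press on it with more than 40 N.
- pen_cup: Bystander: black pen cup, 72 mm across, 95 mm tall; origin at the centre of its underside.
- bottle: Bystander: white bottle, 54 mm across, 150 mm tall; origin at the centre of its underside.
- reader: Bystander: white card reader lying flat, 85 x 170 x 28 mm; origin at the centre of its underside.
Mind the look-alikes: they are no part of the job. What is meant by the post is not pink, and is the larger of those in its own colour.

How it is judged (in metres and radians):
On the way:
1. the rail is lifted clear of its rest, level (within 0.06 rad) (z of bar_center in the frame of rest_mid above 0.045 m and angle between bar_center's own z axis and vertical below 0.06 rad and contact force between bar and rest below 0.1 N), for 0.2 s.
At the end, for the whole second after the job is handed in: The rail lies seated in the saddle, let go and at rest: its centre 20 mm (+-4 mm) above the saddle floor, within 6 mm of the channel's centre line and within 110 mm along it, its length within 0.2 rad of the channel's direction, level within 0.03 rad (x of bar_center in the frame of post_saddle between -0.006 and 0.006 m and y of bar_center in the frame of post_saddle between -0.11 and 0.11 m and z of bar_center in the frame of post_saddle between 0.016 and 0.024 m and angle between bar_center's own z axis and vertical below 0.03 rad and angle between the y axis of bar_center and the y axis of post_saddle, either way round below 0.2 rad and linear speed of bar below 0.01 m/s); the robot touches nothing.
It fails at once if the rail tips more than 0.12 rad from level (angle between bar_center's own z axis and vertical above 0.12 rad).
It fails at once if the stand is pressed with more than 40 N (contact force between post and anything else above 40 N).
It fails at once if the rest is pressed with more than 40 N (contact force between rest and anything else above 40 N).
It fails at once if the pen cup, bottle or card reader is moved more than 20 mm (distance of any of pen_cup, bottle, reader from where it was at the start of the episode above 0.02 m).
It also fails if it takes over 64 s, if anything falls off the work surface, if the arm or the gripper's body presses on something with over 40 N, if the wrist force passes 120 N, or if a joint passes its speed limit or range.

## Working session

There is one attempt and no reset: what is moved stays moved. The work goes in short steps, Python scripts to look and compute and a tool call to move; the robot and the scene stay as the last step left them, time stands still between calls to the robot, and variables do not carry over. Pictures are saved under pics/ and viewed, and the job is handed in when it is done.

Besides the shell and the picture viewer there is one more tool, called after "Call:" by a JSON object that holds its "name" and its "arguments", one argument or row to a line. move_arm: Moves the arm, as the interface text tells. Its arguments: {"type":"object","properties":{"commands":{"type":"array"},"squeeze":{"type":"number"}},"required":["commands"]}

```bash
mkdir -p pics; python3 - <<'E'
from workcell import status, viewer, bot
import cv2
print(status.get_obs()); print(bot.grip_depth)
for n in("scene","top"):
    cv2.imwrite(f"pics/{n}0.png",viewer.camera(n)); print(n,viewer.camera_params(n))
E
```

```text
{'time': 0.0, 'q': array([7.60307370e+01, 5.01134268e+00, 1.00348761e+01, 9.51010647e+01,
       1.41130916e-04, 9.00019056e+01]), 'qd': array([ 0.07941859, -0.17982473,  0.0047034 , -0.13466318, -0.00778989,
        0.09048776]), 'joint_efforts': array([ 2.38587359e-03, -5.20382380e+01,  4.64809585e+01,  1.59718422e-02,
        1.47315877e-04, -1.05526178e-05]), 'ee_pos': array([0.13276969, 0.53373091, 0.40398438]), 'tcp_rot': array([-1.79922469e+02, -1.38552153e-04,  1.66028831e+02]), 'wrist_force': array([-0.32310439, -0.57047538, -0.65318669]), 'torque': array([-0.04272502,  0.00573131,  0.0465704 ]), 'opening': 0.08527389551765172}
0.1547
scene {'camera_matrix': array([[416.76176318,   0.        , 286.92083653],
       [  0.        , 416.76176318, 206.30830562],
       [  0.        ,   0.        ,   1.        ]]), 'xyz': array([0.99175818, 0.64330889, 0.89303497]), 'rotation': array([ 42.83280889,   1.19921989, 148.59693885])}
top {'camera_matrix': array([[512.31820166,   0.        , 283.41278526],
       [  0.        , 512.31820166, 215.92155228],
       [  0.        ,   0.        ,   1.        ]]), 'xyz': array([ 0.41920809, -0.00569681,  1.35983543]), 'rotation': array([ 1.02267968e+01, -4.61355108e-02, -8.87118497e+01])}
```

View pics/scene0.png

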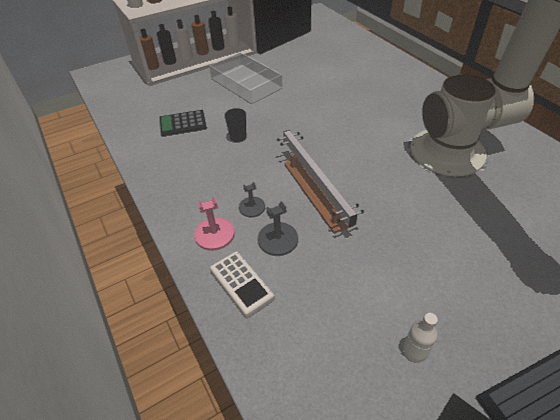

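View pics/top0.png

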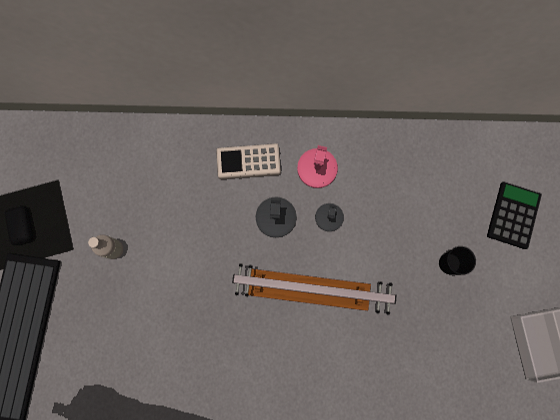

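Stand candidates in the top view are the large dark one at (276,217), the small dark one at (329,217) and the pink one at (318,167). In the scene view they are at (277,238), (252,205) and (213,232). The description (not pink, larger of its colour) picks the large dark one. I'll check that in a close crop.

```bash
cat > h.py <<'E'
import numpy as np, cv2
from scipy.spatial.transform import Rotation as R
from workcell import status, viewer, bot
def cam(n): 
    p=viewer.camera_params(n); return p['camera_matrix'],np.array(p['xyz']),R.from_euler('xyz',p['rotation'],degrees=True).as_matrix()
def back(c,uv,z):
    K,t,M=c; uv=np.atleast_2d(uv).astype(float)
    d=np.c_[(uv[:,0]-K[0,2])/K[0,0],-(uv[:,1]-K[1,2])/K[1,1],-np.ones(len(uv))]@M.T
    return t+d*((z-t[2])/d[:,2])[:,None]
def proj(c,P):
    K,t,M=c; q=(np.atleast_2d(P)-t)@M
    return np.c_[K[0,2]+K[0,0]*q[:,0]/-q[:,2],K[1,2]-K[1,1]*q[:,1]/-q[:,2]]
def crop(im,x0,y0,x1,y1,s,name): cv2.imwrite('pics/'+name,cv2.resize(im[y0:y1,x0:x1],None,fx=s,fy=s,interpolation=cv2.INTER_CUBIC))
E
python3 - <<'E'
from h import *
a=cv2.imread('pics/top0.png');b=cv2.imread('pics/scene0.png')
crop(a,225,180,405,320,4,'top_c.png'); crop(b,230,120,370,260,4,'scene_c.png')
c=cam('top'); print(back(c,[[276,217]],0),back(c,[[236,279],[395,298]],.09))
E
```

```text
[[0.66109448 0.01863755 0.        ]] [[ 0.48774703  0.11166251  0.09      ]
 [ 0.45030256 -0.27928776  0.09      ]]
```

View pics/top_c.png

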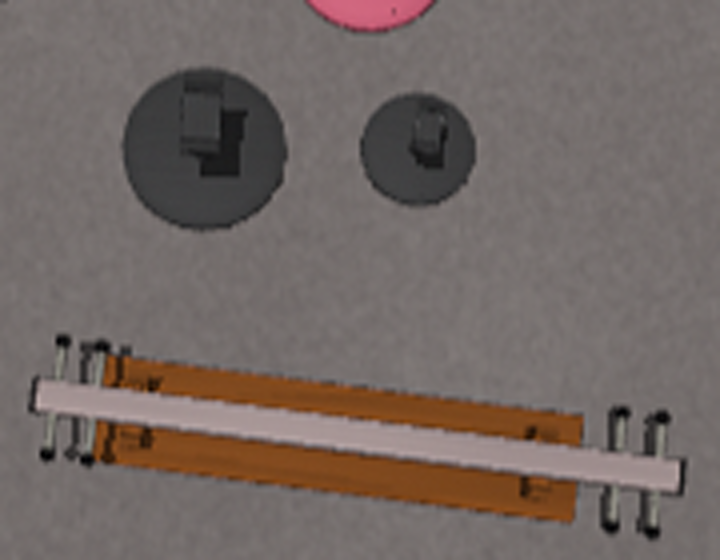

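View pics/scene_c.png

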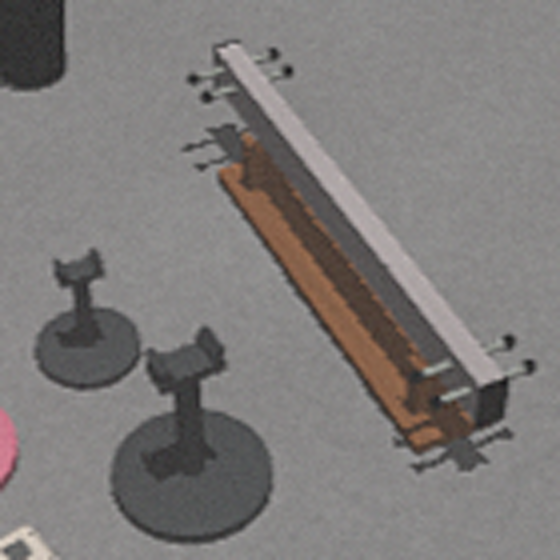

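The crops show the large dark stand (foot about 110 mm at top (276,217)) with its saddle at about (275,209) and its channel running roughly along world y. The rail's top face runs from (234,279) to (396,298). Next I'll measure both precisely.

```bash
python3 - <<'E'
from h import *
a=cv2.imread('pics/top0.png').astype(int);c=cam('top')
g=a.sum(2)/3
# rail: bright pixels
m=((g>135)).astype(np.uint8)
m[:255]=0;m[315:]=0;m[:,:225]=0;m[:,405:]=0
n,l,s,_=cv2.connectedComponentsWithStats(m); k=1+np.argmax(s[1:,4]); print(s[k])
v,u=np.where(l==k); P=back(c,np.c_[u,v],.09)[:,:2]
r=cv2.minAreaRect((P*1000).astype(np.float32)); print('rail top',r, cv2.boxPoints(r))
# foot
m=((g<75)).astype(np.uint8); m[:190]=0;m[245:]=0;m[:,:250]=0;m[:,302:]=0
n,l,s,_=cv2.connectedComponentsWithStats(m); k=1+np.argmax(s[1:,4]); print(s[k])
ct,_=cv2.findContours((l==k).astype(np.uint8),0,1); ct=max(ct,key=len)[:,0]
for z in(0,.008):
  P=back(c,ct,z)[:,:2]*1000; print(cv2.fitEllipse(P.astype(np.float32)))
# wooden base
b=a; m=((b[:,:,2]-b[:,:,0]>45)&(np.arange(420)[:,None]>255)&(np.arange(420)[:,None]<325)).astype(np.uint8); m[:,:225]=0;m[:,405:]=0
v,u=np.where(m>0); P=back(c,np.c_[u,v],.012)[:,:2]; r=cv2.minAreaRect((P*1000).astype(np.float32)); print('rest',r)
# projected saddle model
F=cv2.fitEllipse((back(c,ct,.004)[:,:2]).astype(np.float32))[0]; print(F, proj(c,[[*F,.12],[*F,.132]]))
E
```

```text
[ 234  273  161   29 1081]
rail top ((471.25225830078125, -80.3304443359375), (395.724609375, 25.604816436767578), 83.23334503173828) [[ 435.2257  -275.30603]
 [ 460.65216 -278.32294]
 [ 507.2788   114.64514]
 [ 481.85236  117.66205]]
[ 256  197   41   41 1298]
((661.4666748046875, 19.4517879486084), (107.43358612060547, 108.62110137939453), 150.2554931640625)
((660.0414428710938, 19.3038387298584), (106.80155181884766, 107.98207092285156), 150.25563049316406)
rest ((469.867431640625, -72.60853576660156), (313.9358215332031, 69.94686126708984), 84.06430053710938)
(0.6607540249824524, 0.0193778146058321) [[275.04250732 208.58847858]
 [274.96746682 207.64695754]]
```

```bash
cat >> h.py <<'E'
def plan(target,yaw,vmax=3.8,wmax=7.0,start=None):
    o=status.get_obs(); p=np.array(o['ee_pos']) if start is None else np.array(start[0]); y=o['tcp_rot'][2] if start is None else start[1]
    d=np.array(target)-p; dy=(yaw-y+180)%360-180
    n=max(1,int(np.ceil(max(np.linalg.norm(d)*100/vmax,abs(dy)/wmax)-1e-6)))
    for i in range(n):
        M=R.from_euler('xyz',[180,0,y],degrees=True).as_matrix()
        t=M.T@(d/n)*100; w=round(-dy/n,2)
        print(i,[round(float(x),2) for x in t],w); y-=w
E
python3 - <<'E'
from h import *
K,t,M=cam('wrist'); o=status.get_obs(); T=R.from_euler('xyz',o['tcp_rot'],degrees=True).as_matrix()
print(K,T.T@(t-o['ee_pos']),T.T@M)
plan([.54,-.0,.40],83.6)
E
```

```text
[[314.21037401   0.         277.76615232]
 [  0.         314.21037401 207.12147301]
 [  0.           0.           1.        ]] [0.08281264 0.00128285 0.03065861] [[ 6.46134280e-04  9.46760588e-01  3.21937837e-01]
 [ 9.99999515e-01 -8.51011607e-04  4.95655573e-04]
 [ 7.43239999e-04  3.21937361e-01 -9.46760679e-01]]
0 [-2.91, -2.33, 0.02] 4.58
1 [-3.09, -2.09, 0.02] 4.58
2 [-3.25, -1.84, 0.02] 4.58
3 [-3.38, -1.57, 0.02] 4.58
4 [-3.5, -1.3, 0.02] 4.58
5 [-3.59, -1.01, 0.02] 4.58
6 [-3.66, -0.73, 0.02] 4.58
7 [-3.7, -0.43, 0.02] 4.58
8 [-3.73, -0.13, 0.02] 4.58
9 [-3.73, 0.16, 0.02] 4.58
10 [-3.7, 0.46, 0.02] 4.58
11 [-3.65, 0.76, 0.02] 4.58
12 [-3.58, 1.05, 0.02] 4.58
13 [-3.49, 1.33, 0.02] 4.58
14 [-3.37, 1.6, 0.02] 4.58
15 [-3.23, 1.87, 0.02] 4.58
16 [-3.07, 2.12, 0.02] 4.58
17 [-2.89, 2.36, 0.02] 4.58
```

Call:
{"name": "move_arm", "arguments": {
  "commands": [
    {"claw":1,"travel":[-2.9,-2.3,0],"turn":4.6},
    {"claw":1,"travel":[-3.1,-2.1,0],"turn":4.6},
    {"claw":1,"travel":[-3.25,-1.85,0],"turn":4.6},
    {"claw":1,"travel":[-3.4,-1.6,0],"turn":4.6},
    {"claw":1,"travel":[-3.5,-1.3,0],"turn":4.6}
  ]
}}

```text
time: 0.52
ee_pos: [0.2464, 0.3836, 0.4043]
tcp_rot: [-180.0, 0.0, 142.8]
wrist_force: [1.3, 0.9, -0.2]
opening: 0.0852
```

Call:
{"name": "move_arm", "arguments": {
  "commands": [
    {"claw":1,"travel":[-3.6,-1.0,0],"turn":4.6},
    {"claw":1,"travel":[-3.65,-0.7,0],"turn":4.6},
    {"claw":1,"travel":[-3.7,-0.4,0],"turn":4.6},
    {"claw":1,"travel":[-3.7,-0.1,0],"turn":4.6},
    {"claw":1,"travel":[-3.7,0.2,0],"turn":4.6}
  ]
}}

```text
time: 0.93
ee_pos: [0.3599, 0.2363, 0.4046]
tcp_rot: [-180.0, -0.0, 119.8]
wrist_force: [0.8, 0.7, -0.1]
opening: 0.0849
```

Call:
{"name": "move_arm", "arguments": {
  "commands": [
    {"claw":1,"travel":[-3.7,0.5,0],"turn":4.6},
    {"claw":1,"travel":[-3.65,0.75,0],"turn":4.6},
    {"claw":1,"travel":[-3.6,1.0,0],"turn":4.6},
    {"claw":1,"travel":[-3.5,1.3,0],"turn":4.6},
    {"claw":1,"travel":[-3.4,1.6,0],"turn":4.6}
  ]
}}

```text
time: 1.35
ee_pos: [0.4722, 0.0867, 0.4045]
tcp_rot: [-180.0, -0.0, 96.8]
wrist_force: [1.1, 1.0, 0.2]
opening: 0.0854
```

Call:
{"name": "move_arm", "arguments": {
  "commands": [
    {"claw":1,"travel":[-3.2,1.9,0],"turn":4.6},
    {"claw":1,"travel":[-3.1,2.1,0],"turn":4.6},
    {"claw":1,"travel":[-2.9,2.4,0],"turn":4.6},
    {"claw":1,"travel":[0,0,0],"turn":0},
    {"claw":1,"travel":[0,0,0],"turn":0}
  ]
}}

```text
time: 1.77
ee_pos: [0.5403, -0.0024, 0.4035]
tcp_rot: [-179.9, 0.0, 83.1]
wrist_force: [-0.7, 0.4, -0.3]
opening: 0.0852
```

```bash
python3 - <<'E'
from h import *
o=status.get_obs();print(o)
c=cam('wrist');a=viewer.camera('wrist');cv2.imwrite('pics/w1.png',a); np.save('w1.npy',np.array(c,dtype=object),allow_pickle=True)
print(proj(c,[[.66,.0194,.12],[.471,-.08,.09]]))
E
```

```text
{'time': 1.7667, 'q': array([-2.50744450e-01,  3.68797075e+00,  8.57364155e+00,  9.50100349e+01,
        1.92579115e-03,  9.66765948e+01]), 'qd': array([ 2.46753935, -2.17535969, -1.25544212,  0.60373924,  0.33112527,
       -0.37627063]), 'joint_efforts': array([ -1.98099621, -49.06698346,  47.15368509,  -0.37123066,
        -0.15477381,   0.09979917]), 'ee_pos': array([ 0.54030185, -0.0023608 ,  0.4034845 ]), 'tcp_rot': array([-1.79876255e+02,  1.25464580e-02,  8.30726722e+01]), 'wrist_force': array([-0.72438706,  0.43573075, -0.3189494 ]), 'torque': array([ 0.03438991,  0.00823599, -0.00683585]), 'opening': 0.08517297658312355}Traceback (most recent call last):
  File "<stdin>", line 3, in <module>
ValueError: could not broadcast input array from shape (3,3) into shape (3,)
```

View pics/w1.png

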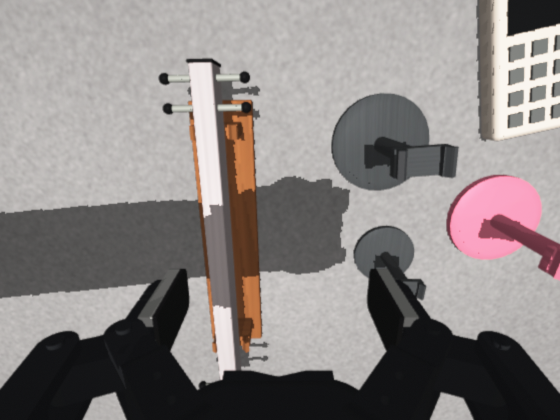

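```bash
python3 - <<'E'
from h import *
c=cam('wrist');a=viewer.camera('wrist');cv2.imwrite('pics/w2.png',a)
import pickle;pickle.dump(c,open('w2.pkl','wb'))
print(proj(c,[[.66,.0194,.12],[.471,-.08,.09]]))
crop(a,360,120,480,210,6,'w2c.png')
E
```

```text
[[421.90325214 164.24943404]
 [220.71085669 275.11075185]]
```

View pics/w2c.png

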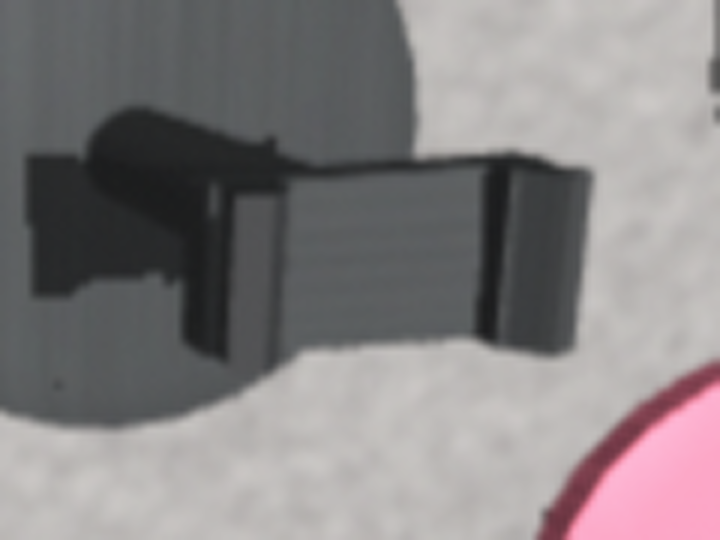

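```bash
python3 - <<'E'
from h import *
import pickle;c=pickle.load(open('w2.pkl','rb'))
a=cv2.imread('pics/w2.png')
u=lambda P:np.array(P)/6-.5+1/12*0+np.array([360,120])
P=back(c,u([[288,177],[480,165],[477,341],[294,350]]),.12);print(P,P.mean(0))
for i,j in((0,1),(3,2)): d=P[j]-P[i];print('len',np.linalg.norm(d),np.degrees(np.arctan2(d[1],d[0])))
for i,j in((3,0),(2,1)): d=P[j]-P[i];print('len',np.linalg.norm(d),np.degrees(np.arctan2(-d[0],d[1])))
# top of walls outer z=.132: left wall outer top-left, right wall outer
Q=back(c,u([[232,190],[590,175],[572,350],[225,360]]),.132);print(Q,Q.mean(0))
crop(a,150,40,290,390,1.7,'w2r.png'); crop(a,150,45,270,135,6,'w2e.png')
crop(a,180,260,280,360,6,'w2f.png')
E
```

```text
[[0.64819918 0.03321125 0.12      ]
 [0.67355395 0.03180459 0.12      ]
 [0.6742629  0.00759353 0.12      ]
 [0.64935134 0.00926997 0.12      ]] [0.66134184 0.02046984 0.12      ]
len 0.0253937616217253 -3.1754575242267538
len 0.02496789855306793 -3.8499530139749805
len 0.023968983244867677 2.7552102016227753
len 0.02422143517241432 1.6772509257402763
[[0.63647639 0.03470947 0.132     ]
 [0.68161882 0.03126977 0.132     ]
 [0.68076615 0.00844412 0.132     ]
 [0.63566709 0.01243202 0.132     ]] [0.65863211 0.02171384 0.132     ]
```

View pics/w2e.png

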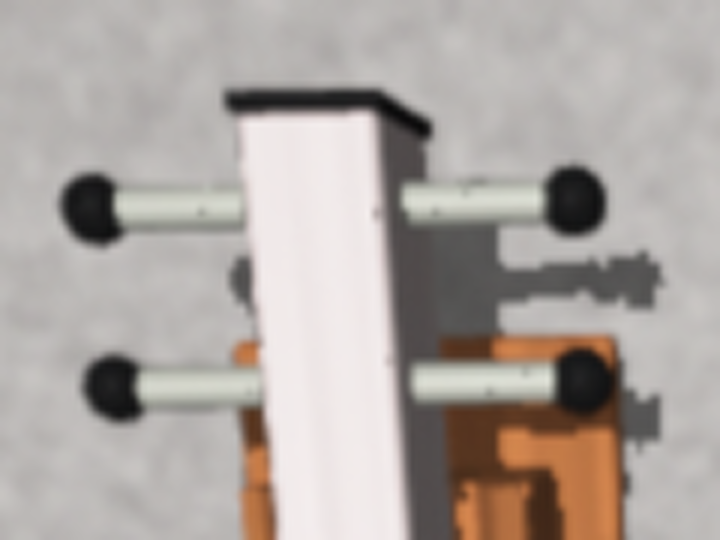

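View pics/w2f.png

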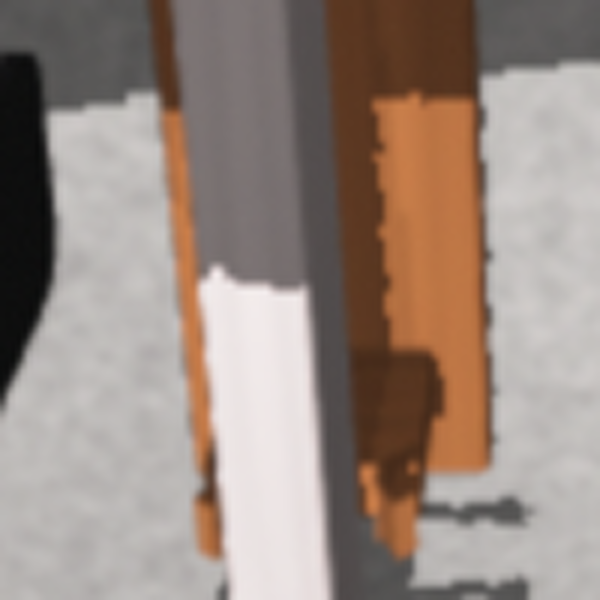

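```bash
python3 - <<'E'
from h import *
import pickle;c=pickle.load(open('w2.pkl','rb'))
u=lambda P,o:np.array(P)/6-.5+np.array(o)
E=back(c,u([[228,93],[380,93],[268,440],[400,440]],(150,45)),.09)
F=back(c,u([[178,40],[286,40],[230,590],[328,590]],(180,260)),.09)
print(E,F)
a=(E[2]+E[3])/2;b=(F[2]+F[3])/2; m=(F[0]+F[1])/2
d=a-b;d/=np.linalg.norm(d);print(a,m,b,np.degrees(np.arctan2(-d[0],d[1])))
e=(E[0]+E[1])/2;print('end',e,'centre',e-.2*d)
E
```

```text
[[0.47937562 0.12201151 0.09      ]
 [0.50005649 0.11955238 0.09      ]
 [0.47552105 0.0763654  0.09      ]
 [0.49450695 0.07411206 0.09      ]] [[ 0.46115391 -0.06838501  0.09      ]
 [ 0.47935524 -0.07053229  0.09      ]
 [ 0.44883512 -0.18554493  0.09      ]
 [ 0.46731186 -0.18771407  0.09      ]]
[0.485014   0.07523873 0.09      ] [ 0.47025458 -0.06945865  0.09      ] [ 0.45807349 -0.1866295   0.09      ] -5.873817055469845
end [0.48971606 0.12078195 0.09      ] centre [ 0.46924846 -0.07816799  0.09      ]
```

```bash
python3 - <<'E'
from h import *
plan([.4695,-.079,.243],83.9)
E
```

```text
0 [-1.43, -1.0, 2.69] -0.11
1 [-1.43, -1.0, 2.69] -0.11
2 [-1.43, -1.01, 2.69] -0.11
3 [-1.43, -1.01, 2.69] -0.11
4 [-1.43, -1.01, 2.69] -0.11
5 [-1.42, -1.02, 2.69] -0.11
```

Call:
{"name": "move_arm", "arguments": {
  "commands": [
    {"claw":1,"travel":[-2.9,-2.0,1],"turn":-0.8},
    {"claw":1,"travel":[-2.9,-2.0,2],"turn":0},
    {"claw":1,"travel":[-2.7,-2.0,3],"turn":0},
    {"claw":1,"travel":[0,0,3],"turn":0},
    {"claw":1,"travel":[0,0,0],"turn":0}
  ]
}}

```text
time: 2.28
ee_pos: [0.47, -0.0765, 0.3124]
tcp_rot: [-179.7, -0.0, 84.0]
wrist_force: [-0.9, -0.1, -0.7]
opening: 0.0852
```

```bash
python3 - <<'E'
from h import *
o=status.get_obs();print(o['ee_pos'],o['tcp_rot'])
c=cam('wrist');a=viewer.camera('wrist');cv2.imwrite('pics/w3.png',a)
plan([.4695,-.079,.243],83.9)
d=np.array([.106,.994,0]);b=np.array([.4695,-.079,.09]);n=np.array([.994,-.106,0])
print(proj(c,[b+d*s+n*x for s in(.05,.12,.2) for x in(-.01,.01)]))
E
```

```text
[ 0.46999026 -0.07653083  0.31238933] [-1.79657223e+02 -2.93490329e-02  8.40474612e+01]
0 [-0.15, -0.06, 3.62] 0.09
1 [-0.15, -0.06, 3.62] 0.09
[[ 263.11746473  163.16048411]
 [ 295.60261034  163.29347958]
 [ 261.5777601    35.56420665]
 [ 298.34404182   35.64825878]
 [ 259.23327883 -158.7244088 ]
 [ 302.51901018 -158.74461973]]
```

View pics/w3.png

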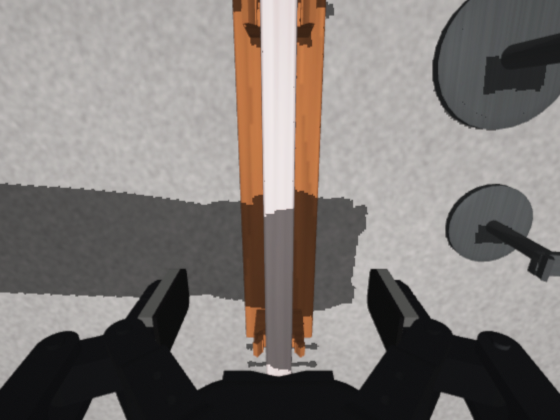

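The picture agrees with the prediction: the rail edges are at about columns 264 and 295 at row 163, centred between the fingers. I'll descend and close.

Call:
{"name": "move_arm", "arguments": {
  "commands": [
    {"claw":1,"travel":[-0.1,0,3],"turn":0},
    {"claw":1,"travel":[-0.1,0,2.5],"turn":0},
    {"claw":1,"travel":[0,0,1.4],"turn":0},
    {"claw":1,"travel":[0,0,0],"turn":0},
    {"claw":1,"travel":[0,0,0],"turn":0}
  ]
}}

```text
time: 2.75
ee_pos: [0.4728, -0.078, 0.2496]
tcp_rot: [179.9, -0.0, 84.1]
wrist_force: [-0.2, -0.5, 0.3]
opening: 0.0854
```

Call:
{"name": "move_arm", "arguments": {
  "commands": [
    {"claw":-0.2,"travel":[0,0,0],"turn":0},
    {"claw":-0.4,"travel":[0,0,0],"turn":0},
    {"claw":-0.4,"travel":[0,0,0],"turn":0},
    {"claw":-0.4,"travel":[0,0,0],"turn":0},
    {"claw":-0.4,"travel":[0,0,0],"turn":0}
  ],
  "squeeze": 30
}}

```text
time: 3.17
ee_pos: [0.4722, -0.079, 0.2485]
tcp_rot: [180.0, 0.0, 84.0]
wrist_force: [-5.7, 1.0, 2.0]
opening: 0.0262
```

```bash
python3 - <<'E'
from h import *
o=status.get_obs();print(o)
E
```

```text
{'time': 3.1667, 'q': array([-9.49146877e+00, -4.93269636e+00, -1.71097554e+01,  7.77867108e+01,
       -1.04011648e-03,  8.64770702e+01]), 'qd': array([-0.16371321, -0.13727591, -0.78888773, -0.60341437,  0.00543423,
       -0.01061695]), 'joint_efforts': array([ 1.08286394e-01, -4.11665761e+01,  4.67571867e+01, -9.42041315e-01,
        3.83474724e-02,  5.75030688e-03]), 'ee_pos': array([ 0.47222646, -0.07895338,  0.24849967]), 'tcp_rot': array([1.79963902e+02, 3.26442115e-03, 8.40314597e+01]), 'wrist_force': array([-5.6663698 ,  1.02455468,  2.03385967]), 'torque': array([0.07858179, 0.75812547, 0.02199811]), 'opening': 0.026214481076163296}
```

Call:
{"name": "move_arm", "arguments": {
  "commands": [
    {"claw":0,"travel":[0,0,0],"turn":0},
    {"claw":0,"travel":[0,-0.3,0.2],"turn":0},
    {"claw":0,"travel":[0,0,0.3],"turn":0},
    {"claw":0,"travel":[0,0,0],"turn":0},
    {"claw":0,"travel":[0,0,0],"turn":0}
  ]
}}

```text
time: 3.58
ee_pos: [0.469, -0.0787, 0.2426]
tcp_rot: [-180.0, -0.0, 84.0]
wrist_force: [0.0, -0.0, 0.4]
opening: 0.043
```

Call:
{"name": "move_arm", "arguments": {
  "commands": [
    {"claw":-0.3,"travel":[0,0,0],"turn":0},
    {"claw":-0.4,"travel":[0,0,0],"turn":0},
    {"claw":-0.5,"travel":[0,0,0],"turn":0},
    {"claw":-0.6,"travel":[0,0,0],"turn":0},
    {"claw":-0.7,"travel":[0,0,0],"turn":0}
  ],
  "squeeze": 30
}}

```text
time: 4.0
ee_pos: [0.4692, -0.0786, 0.2431]
tcp_rot: [180.0, 0.0, 84.0]
wrist_force: [-0.7, 0.4, 2.0]
opening: 0.0194
```

Call:
{"name": "move_arm", "arguments": {
  "commands": [
    {"claw":-1,"travel":[0,0,0],"turn":0},
    {"claw":-1,"travel":[0,0,0],"turn":0},
    {"claw":-1,"travel":[0,0,0],"turn":0}
  ],
  "squeeze": 80
}}

```text
time: 4.25
ee_pos: [0.4692, -0.0787, 0.2432]
tcp_rot: [180.0, 0.0, 84.0]
wrist_force: [-1.2, 0.4, 4.6]
opening: 0.018
```

```bash
python3 - <<'E'
from h import *
o=status.get_obs();print(o['ee_pos'],o['tcp_rot'],o['wrist_force'],o['torque'],o['opening'])
E
```

```text
[ 0.4692033  -0.07865787  0.24324638] [1.79975978e+02 1.97392825e-03 8.40314574e+01] [-1.18792736  0.36939245  4.57095956] [ 0.07790998  0.33772783 -0.01126572] 0.018042033306149657
```

Call:
{"name": "move_arm", "arguments": {
  "commands": [
    {"claw":-1,"travel":[0,0,-0.1],"turn":0},
    {"claw":-1,"travel":[0,0,-0.1],"turn":0},
    {"claw":-1,"travel":[0,0,-0.1],"turn":0},
    {"claw":-1,"travel":[0,0,0],"turn":0},
    {"claw":-1,"travel":[0,0,0],"turn":0}
  ]
}}

```text
time: 4.67
ee_pos: [0.4689, -0.0787, 0.2453]
tcp_rot: [-179.9, 0.0, 84.0]
wrist_force: [0.3, 0.5, -7.0]
opening: 0.0184
```

```bash
python3 - <<'E'
from h import *
o=status.get_obs();print(o['ee_pos'],o['tcp_rot'],o['wrist_force'],o['torque'],o['opening'])
a=viewer.camera('scene');crop(a,270,120,370,240,5,'s1.png')
o=status.get_obs();print(o['ee_pos'],o['tcp_rot'],o['wrist_force'],o['torque'],o['opening'])
E
```

```text
[ 0.46894132 -0.07865189  0.24530192] [-1.79925153e+02  1.36099331e-02  8.40333708e+01] [ 0.25176726  0.46298451 -6.96516055] [-0.41195903  0.02366144 -0.04166213] 0.01835742631037383
[ 0.46897094 -0.07864486  0.24537701] [-1.79936636e+02  9.03029872e-03  8.40322580e+01] [ 0.28823508  0.5314615  -7.56752575] [-4.11645261e-01  7.29028772e-02  3.14441294e-04] 0.01816340977775393
```

View pics/s1.png

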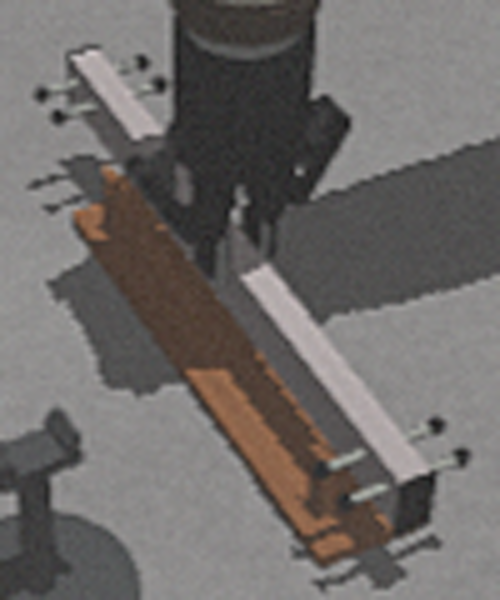

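Call:
{"name": "move_arm", "arguments": {
  "commands": [
    {"claw":-1,"travel":[0,0,0.1],"turn":0},
    {"claw":-1,"travel":[0,0,0.1],"turn":0},
    {"claw":-1,"travel":[0,0,0.05],"turn":0},
    {"claw":-1,"travel":[0,0,0],"turn":0},
    {"claw":-1,"travel":[0,0,0],"turn":0}
  ]
}}

```text
time: 5.13
ee_pos: [0.4691, -0.0787, 0.2436]
tcp_rot: [180.0, 0.0, 84.0]
wrist_force: [-1.0, -1.6, -4.4]
opening: 0.0185
```

Call:
{"name": "move_arm", "arguments": {
  "commands": [
    {"claw":-0.5,"travel":[0,0,0],"turn":0},
    {"claw":-0.3,"travel":[0,0,0],"turn":0},
    {"claw":0,"travel":[0,0,0],"turn":0},
    {"claw":0,"travel":[0,0,0],"turn":0},
    {"claw":0,"travel":[0,0,0],"turn":0}
  ]
}}

```text
time: 5.55
ee_pos: [0.4693, -0.0786, 0.2437]
tcp_rot: [180.0, -0.0, 84.0]
wrist_force: [-0.6, -0.6, 0.0]
opening: 0.0426
```

```bash
python3 - <<'E'
from h import *
o=status.get_obs();print(o['ee_pos'],o['tcp_rot'],o['wrist_force'],o['torque'],o['opening'])
E
```

```text
[ 0.46926329 -0.07862766  0.24373535] [ 1.79962838e+02 -4.86548515e-03  8.40325236e+01] [-0.58554373 -0.59625303  0.01831479] [ 0.02192607 -0.00602849 -0.03955262] 0.04264682222939425
```

Call:
{"name": "move_arm", "arguments": {
  "commands": [
    {"claw":0,"travel":[2.9,0,0],"turn":0},
    {"claw":0,"travel":[2.8,0,0],"turn":0},
    {"claw":0,"travel":[0,0,0],"turn":0},
    {"claw":0,"travel":[0,0,0],"turn":0},
    {"claw":0,"travel":[0,0,0],"turn":0}
  ]
}}

```text
time: 5.97
ee_pos: [0.4751, -0.022, 0.2435]
tcp_rot: [180.0, 0.0, 84.1]
wrist_force: [-0.0, -0.1, 0.4]
opening: 0.0425
```

Call:
{"name": "move_arm", "arguments": {
  "commands": [
    {"claw":-0.35,"travel":[0,0,0],"turn":0},
    {"claw":-0.45,"travel":[0,0,0],"turn":0},
    {"claw":-0.55,"travel":[0,0,0],"turn":0},
    {"claw":-0.65,"travel":[0,0,0],"turn":0},
    {"claw":-0.7,"travel":[0,0,0],"turn":0}
  ],
  "squeeze": 30
}}

```text
time: 6.38
ee_pos: [0.475, -0.0225, 0.2436]
tcp_rot: [-180.0, 0.0, 84.0]
wrist_force: [-2.1, -3.5, 3.1]
opening: 0.0192
```

```bash
python3 - <<'E'
from h import *
o=status.get_obs();print(o['ee_pos'],o['tcp_rot'],o['wrist_force'],o['torque'],o['opening'])
E
```

```text
[ 0.47499423 -0.02245276  0.24355656] [-1.79997782e+02  4.36713524e-02  8.39905286e+01] [-2.14931933 -3.52253177  3.05404328] [-0.6623684   0.4031079   0.11348662] 0.019209285532727903
```

Call:
{"name": "move_arm", "arguments": {
  "commands": [
    {"claw":-1,"travel":[0,0,0],"turn":0},
    {"claw":-1,"travel":[0,0,0],"turn":0},
    {"claw":-1,"travel":[0,0,-0.1],"turn":0},
    {"claw":-1,"travel":[0,0,-0.1],"turn":0},
    {"claw":-1,"travel":[0,0,-0.1],"turn":0}
  ],
  "squeeze": 80
}}

```text
time: 6.8
ee_pos: [0.4748, -0.0218, 0.2455]
tcp_rot: [-179.9, -0.0, 84.0]
wrist_force: [0.4, 0.7, -7.5]
opening: 0.0185
```

Call:
{"name": "move_arm", "arguments": {
  "commands": [
    {"claw":-1,"travel":[0,0,-0.1],"turn":0},
    {"claw":-1,"travel":[0,0,0],"turn":0},
    {"claw":-1,"travel":[0,0,0],"turn":0},
    {"claw":-1,"travel":[0,0,0],"turn":0}
  ]
}}

```text
time: 7.13
ee_pos: [0.4751, -0.0219, 0.2473]
tcp_rot: [-180.0, -0.0, 84.0]
wrist_force: [0.7, -0.4, -7.8]
opening: 0.0184
```

```bash
cat > rd.py <<'E'
from h import *
F=[]
for i in range(8):
    viewer.camera('wrist'); o=status.get_obs(); F.append(np.r_[o['wrist_force'],o['torque']])
F=np.array(F);print(o['time'],o['ee_pos'],o['tcp_rot'],o['opening']);print(F.mean(0).round(3),F.std(0).round(3))
f=F.mean(0); th=np.radians(84); d=np.array([np.cos(th),np.sin(th)]); n=np.array([np.sin(th),-np.cos(th)])
print('tau about n', f[3:5]@n, 'off', f[3:5]@n/f[2])
E
python3 rd.py
```

```text
7.5333 [ 0.47506219 -0.0219668   0.24740697] [-1.79995940e+02 -8.03728304e-04  8.40276293e+01] 0.018510576136023287
[-1.410e-01  1.820e-01 -7.062e+00  6.000e-03  1.000e-02  1.500e-02] [0.4   0.452 0.513 0.021 0.043 0.037]
tau about n 0.004937959666496457 off -0.0006992493778322745
```

The balance point lies within about 1 mm of the grip (moment about 0.005 N m, load 7.06 N, level). I'll lift clear.

Call:
{"name": "move_arm", "arguments": {
  "commands": [
    {"claw":-1,"travel":[0,0,-0.6],"turn":0},
    {"claw":-1,"travel":[0,0,-1.2],"turn":0},
    {"claw":-1,"travel":[0,0,-1.5],"turn":0},
    {"claw":-1,"travel":[0,0,-1.5],"turn":0},
    {"claw":-1,"travel":[0,0,-1.5],"turn":0}
  ]
}}

```text
time: 7.95
ee_pos: [0.4751, -0.022, 0.3124]
tcp_rot: [179.9, -0.0, 84.0]
wrist_force: [0.7, 0.6, -7.3]
opening: 0.0183
```

Call:
{"name": "move_arm", "arguments": {
  "commands": [
    {"claw":-1,"travel":[0,0,-1.5],"turn":0},
    {"claw":-1,"travel":[0,0,-1.2],"turn":0},
    {"claw":-1,"travel":[0,0,-0.6],"turn":0},
    {"claw":-1,"travel":[0,0,0],"turn":0},
    {"claw":-1,"travel":[0,0,0],"turn":0}
  ]
}}

```text
time: 8.37
ee_pos: [0.4751, -0.022, 0.3434]
tcp_rot: [180.0, 0.0, 84.0]
wrist_force: [-0.6, 0.7, -6.9]
opening: 0.0184
```

```bash
python3 rd.py; python3 - <<'E'
from h import *
a=viewer.camera('scene');crop(a,230,90,390,250,4,'s2.png')
plan([.66,.02,.344],87,2.0)
E
```

```text
8.7667 [ 0.47502583 -0.02195224  0.34308858] [-1.79968127e+02  1.59582962e-03  8.40319620e+01] 0.0180535412230878
[-3.38e-01 -2.10e-02 -7.22e+00 -1.50e-02  2.80e-02 -4.00e-03] [0.297 0.363 0.532 0.027 0.045 0.04 ]
tau about n -0.017997031127432426 off 0.002492780149589125
0 [0.61, 1.8, -0.01] -0.3
1 [0.6, 1.8, -0.01] -0.3
2 [0.59, 1.8, -0.01] -0.3
3 [0.58, 1.81, -0.01] -0.3
4 [0.57, 1.81, -0.01] -0.3
5 [0.56, 1.81, -0.01] -0.3
6 [0.55, 1.81, -0.01] -0.3
7 [0.54, 1.82, -0.01] -0.3
8 [0.53, 1.82, -0.01] -0.3
9 [0.52, 1.82, -0.01] -0.3
```

View pics/s2.png

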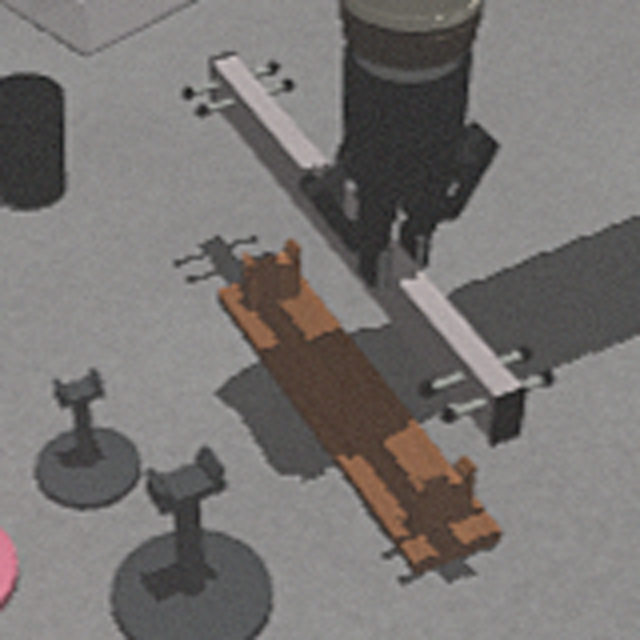

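The rail hangs level and clear of the rest, and the post is unobstructed. I'll traverse to it.

Call:
{"name": "move_arm", "arguments": {
  "commands": [
    {"claw":-1,"travel":[0.3,0.9,0],"turn":-0.3},
    {"claw":-1,"travel":[0.6,1.7,0],"turn":-0.3},
    {"claw":-1,"travel":[0.6,1.9,0],"turn":-0.3},
    {"claw":-1,"travel":[0.6,1.9,0],"turn":-0.3},
    {"claw":-1,"travel":[0.6,1.9,0],"turn":-0.3}
  ]
}}

```text
time: 9.23
ee_pos: [0.5616, -0.0024, 0.3432]
tcp_rot: [180.0, -0.0, 85.6]
wrist_force: [0.6, -0.3, -7.0]
opening: 0.0179
```

Call:
{"name": "move_arm", "arguments": {
  "commands": [
    {"claw":-1,"travel":[0.6,1.9,0],"turn":-0.3},
    {"claw":-1,"travel":[0.6,1.9,0],"turn":-0.3},
    {"claw":-1,"travel":[0.6,1.9,0],"turn":-0.3},
    {"claw":-1,"travel":[0.5,1.9,0],"turn":-0.3},
    {"claw":-1,"travel":[0.3,1.1,0],"turn":-0.3}
  ]
}}

```text
time: 9.65
ee_pos: [0.651, 0.0179, 0.3423]
tcp_rot: [-180.0, -0.0, 87.1]
wrist_force: [-1.0, 1.0, -7.5]
opening: 0.0181
```

Call:
{"name": "move_arm", "arguments": {
  "commands": [
    {"claw":-1,"travel":[0.3,0.8,0],"turn":0},
    {"claw":-1,"travel":[0,0,0],"turn":0},
    {"claw":-1,"travel":[0,0,0],"turn":0},
    {"claw":-1,"travel":[0,0,0],"turn":0}
  ]
}}

```text
time: 9.98
ee_pos: [0.6569, 0.0199, 0.3431]
tcp_rot: [-180.0, 0.0, 87.0]
wrist_force: [-0.3, 0.2, -7.5]
opening: 0.0184
```

```bash
python3 rd.py; python3 - <<'E'
from h import *
import pickle
for n in('scene','top','wrist'):
    c=cam(n);a=viewer.camera(n);cv2.imwrite(f'pics/{n}3.png',a)
    print(n,proj(c,[[.66,.02,.12]]))
    if n=='wrist': pickle.dump(c,open('w4.pkl','wb'))
    if n=='top': crop(a,200,160,360,280,5,'top3c.png')
    if n=='scene': crop(a,200,130,340,270,4,'s3c.png')
plan([.66,.02,.344],87,2.0)
E
```

```text
10.3833 [0.65676757 0.01977372 0.34371034] [ 1.79977368e+02 -3.29503698e-05  8.70256270e+01] 0.0183517198404567
[-1.440e-01  1.670e-01 -6.973e+00  2.000e-03  4.000e-03 -1.300e-02] [0.491 0.367 0.563 0.014 0.032 0.03 ]
tau about n 0.0015368175295767336 off -0.0002204033994294714
scene [[276.79581337 209.94052563]]
top [[274.78243331 208.88302497]]
wrist [[281.88732353 232.75313552]]
0 [0.04, 0.31, -0.05] 0.03
```

View pics/wrist3.png

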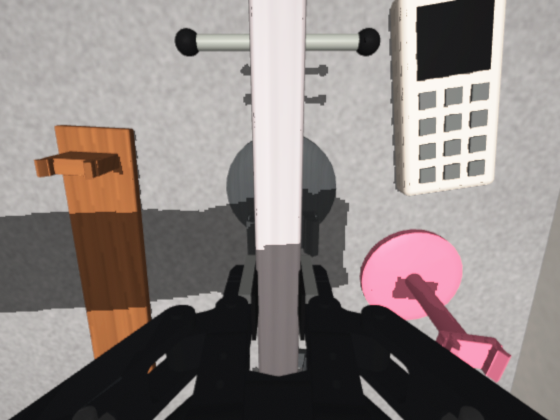

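View pics/s3c.png

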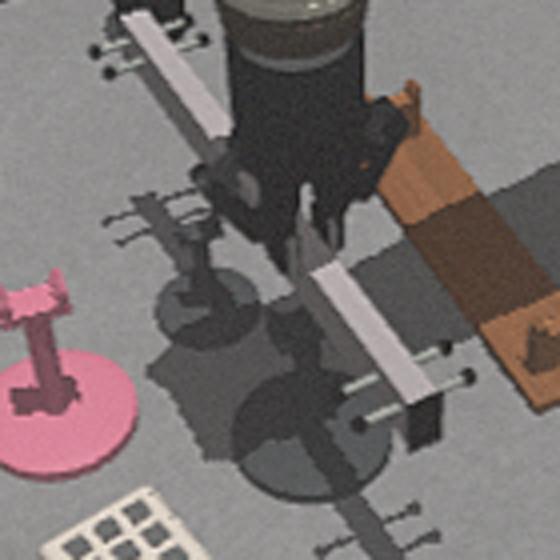

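View pics/top3c.png

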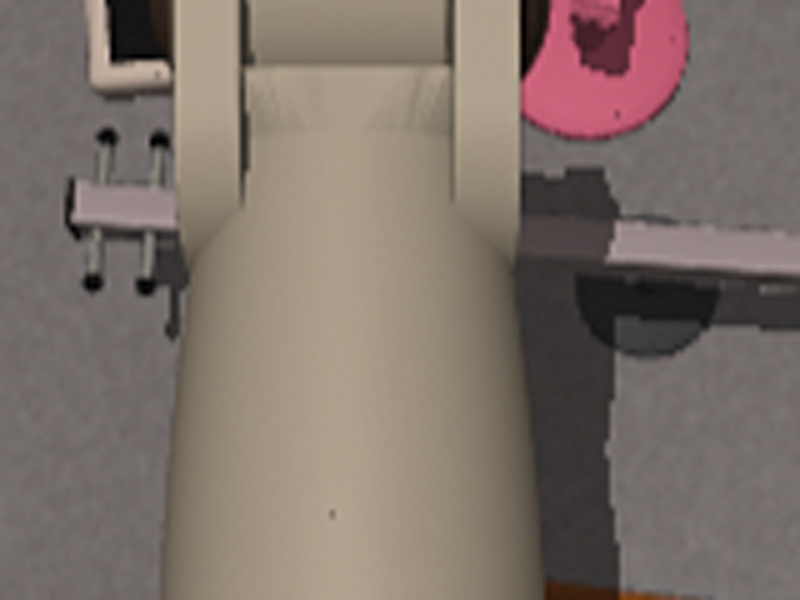

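```bash
python3 - <<'E'
from h import *
import pickle;c=pickle.load(open('w4.pkl','rb'))
a=cv2.imread('pics/wrist3.png');a=cv2.convertScaleAbs(a,alpha=2.2,beta=10);crop(a,210,120,350,260,4,'w4c.png')
th=np.radians(-3);n=np.array([np.cos(th),np.sin(th),0]);d=np.array([-n[1],n[0],0]);s=np.array([.66,.02,.132])
print((proj(c,[s+n*x+d*y for x in(-.023,-.014,.014,.023) for y in(.012,-.012)])-[210,120])*4)
E
```

```text
[[140.25996315 410.46101188]
 [145.0904099  549.36667959]
 [198.4523656  410.51462089]
 [201.05633638 549.41331139]
 [379.46795261 410.68137921]
 [375.14716886 549.55836697]
 [437.6427149  410.73497197]
 [431.09677902 549.60498518]]
```

View pics/w4c.png

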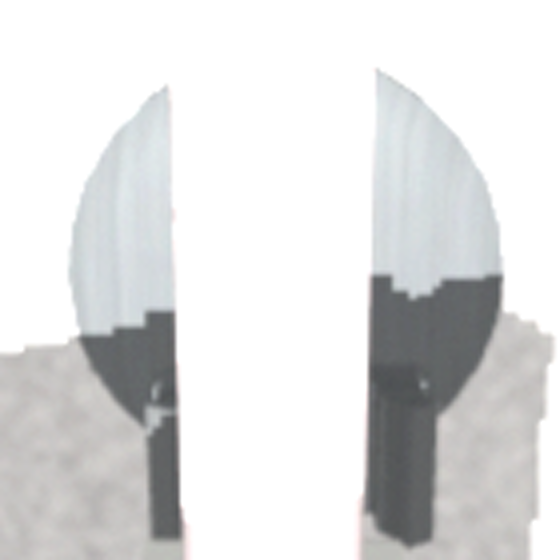

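The crop shows both saddle walls either side of the rail, outer edges at about columns 149 and 435. That puts the saddle at x ≈ 0.6605, y ≈ 0.021, so I'll shift by 4 mm and lower.

Call:
{"name": "move_arm", "arguments": {
  "commands": [
    {"claw":-1,"travel":[0.1,0.4,0],"turn":0},
    {"claw":-1,"travel":[0,0,0.5],"turn":0},
    {"claw":-1,"travel":[0,0,0.5],"turn":0},
    {"claw":-1,"travel":[0,0,0],"turn":0},
    {"claw":-1,"travel":[0,0,0],"turn":0}
  ]
}}

```text
time: 10.95
ee_pos: [0.6609, 0.0206, 0.3325]
tcp_rot: [-179.9, 0.0, 87.0]
wrist_force: [0.1, -0.0, -6.3]
opening: 0.0181
```

Call:
{"name": "move_arm", "arguments": {
  "commands": [
    {"claw":-1,"travel":[0,0,0.4],"turn":0},
    {"claw":-1,"travel":[0,0,0.4],"turn":0},
    {"claw":-1,"travel":[0,0,0.3],"turn":0},
    {"claw":-1,"travel":[0,0,0],"turn":0},
    {"claw":-1,"travel":[0,0,0],"turn":0}
  ]
}}

```text
time: 11.37
ee_pos: [0.6609, 0.0206, 0.3221]
tcp_rot: [-180.0, 0.0, 87.0]
wrist_force: [0.8, 0.7, -7.3]
opening: 0.0181
```

```bash
python3 - <<'E'
from h import *
o=status.get_obs();print(o['ee_pos'],o['tcp_rot'],o['wrist_force'],o['torque'])
a=viewer.camera('scene');crop(a,230,160,340,270,5,'s5.png')
a=viewer.camera('wrist');a=cv2.convertScaleAbs(a,alpha=2.2,beta=10);crop(a,210,120,350,260,4,'w5c.png')
E
```

```text
[0.66088976 0.02063052 0.32210756] [-1.79965545e+02  4.77456732e-03  8.70323344e+01] [ 0.77249158  0.65916134 -7.33331959] [ 0.00830805  0.03777842 -0.01416687]
```

View pics/s5.png

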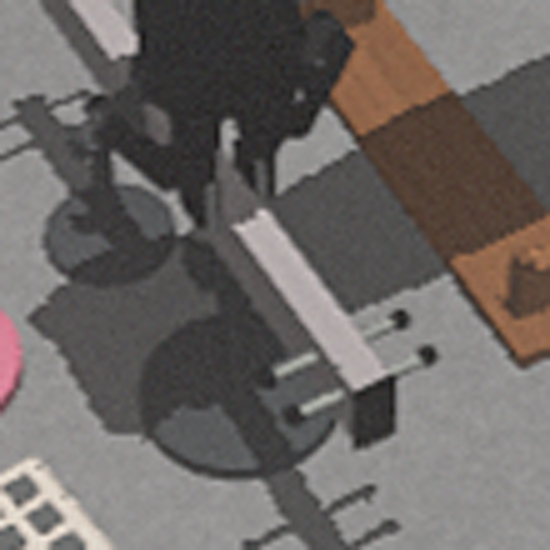

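View pics/w5c.png

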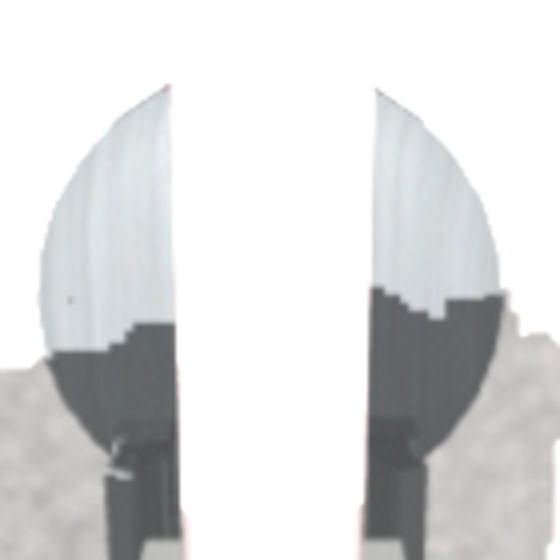

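Call:
{"name": "move_arm", "arguments": {
  "commands": [
    {"claw":-1,"travel":[0,-0.1,0.3],"turn":0},
    {"claw":-1,"travel":[0,0,0.2],"turn":0},
    {"claw":-1,"travel":[0,0,0.1],"turn":0},
    {"claw":-1,"travel":[0,0,0],"turn":0},
    {"claw":-1,"travel":[0,0,0],"turn":0}
  ]
}}

```text
time: 11.88
ee_pos: [0.66, 0.0207, 0.3163]
tcp_rot: [-180.0, 0.0, 87.0]
wrist_force: [-0.0, 0.2, -6.8]
opening: 0.0183
```

Call:
{"name": "move_arm", "arguments": {
  "commands": [
    {"claw":-1,"travel":[0,0,0.05],"turn":0},
    {"claw":-1,"travel":[0,0,0.05],"turn":0},
    {"claw":-1,"travel":[0,0,0],"turn":0}
  ]
}}

```text
time: 12.13
ee_pos: [0.66, 0.0207, 0.3154]
tcp_rot: [-180.0, 0.0, 87.0]
wrist_force: [-0.3, 0.0, -6.1]
opening: 0.0182
```

```bash
python3 rd.py
```

```text
12.5333 [0.66000178 0.02068152 0.31545752] [ 1.79997468e+02 -9.84700728e-04  8.70293502e+01] 0.018078413037261376
[-0.166  0.139 -6.975 -0.009  0.007 -0.008] [0.557 0.46  0.566 0.032 0.018 0.018]
tau about n -0.009755858779520966 off 0.00139868258909071
```

Call:
{"name": "move_arm", "arguments": {
  "commands": [
    {"claw":-1,"travel":[0,0,0.05],"turn":0},
    {"claw":-1,"travel":[0,0,0.05],"turn":0},
    {"claw":-1,"travel":[0,0,0],"turn":0},
    {"claw":-1,"travel":[0,0,0],"turn":0}
  ]
}}

```text
time: 12.87
ee_pos: [0.66, 0.0207, 0.3144]
tcp_rot: [-180.0, 0.0, 87.0]
wrist_force: [-0.6, 0.0, -7.2]
opening: 0.0179
```

Call:
{"name": "move_arm", "arguments": {
  "commands": [
    {"claw":-1,"travel":[0,0,0.05],"turn":0},
    {"claw":-1,"travel":[0,0,0],"turn":0},
    {"claw":-1,"travel":[0,0,0],"turn":0}
  ]
}}

```text
time: 13.12
ee_pos: [0.66, 0.0207, 0.3139]
tcp_rot: [-180.0, -0.0, 87.0]
wrist_force: [-0.5, 0.4, -7.1]
opening: 0.0182
```

Call:
{"name": "move_arm", "arguments": {
  "commands": [
    {"claw":-1,"travel":[0,0,0.05],"turn":0},
    {"claw":-1,"travel":[0,0,0],"turn":0},
    {"claw":-1,"travel":[0,0,0],"turn":0}
  ]
}}

```text
time: 13.37
ee_pos: [0.6599, 0.0207, 0.3138]
tcp_rot: [180.0, -0.0, 87.0]
wrist_force: [-1.6, -0.7, -2.3]
opening: 0.018
```

```bash
python3 rd.py
```

```text
13.7667 [0.65995407 0.02067366 0.31381797] [ 1.79976620e+02 -2.10559458e-03  8.70295292e+01] 0.017824434688876994
[-2.169 -0.037 -1.288 -0.035  0.429  0.01 ] [0.488 0.613 0.814 0.029 0.079 0.02 ]
tau about n -0.07997196766482254 off 0.062087327013961226
```

Contact came at the expected height (TCP 0.3138), and the saddle now carries most of the weight. I'll reduce the squeeze, then open gently by a small amount.

Call:
{"name": "move_arm", "arguments": {
  "commands": [
    {"claw":-1,"travel":[0,0,0],"turn":0},
    {"claw":-1,"travel":[0,0,0],"turn":0},
    {"claw":-1,"travel":[0,0,0],"turn":0}
  ],
  "squeeze": 20
}}

```text
time: 14.02
ee_pos: [0.66, 0.0207, 0.3138]
tcp_rot: [180.0, -0.0, 87.0]
wrist_force: [-3.0, 0.2, 1.7]
opening: 0.0182
```

```bash
python3 rd.py
```

```text
14.4167 [0.6599558  0.02069609 0.31381928] [ 1.79975133e+02 -3.48126288e-03  8.70304716e+01] 0.018250222050151064
[-3.528  0.123  3.431 -0.014  0.809  0.03 ] [0.336 0.461 0.63  0.027 0.083 0.05 ]
tau about n -0.09891031971051094 off -0.0288295452161476
```

Call:
{"name": "move_arm", "arguments": {
  "commands": [
    {"claw":-0.52,"travel":[0,0,0],"turn":0},
    {"claw":-0.5,"travel":[0,0,0],"turn":0},
    {"claw":-0.48,"travel":[0,0,0],"turn":0},
    {"claw":-0.46,"travel":[0,0,0],"turn":0},
    {"claw":-0.45,"travel":[0,0,0],"turn":0}
  ]
}}

```text
time: 14.83
ee_pos: [0.6601, 0.0207, 0.3133]
tcp_rot: [180.0, -0.0, 87.0]
wrist_force: [1.3, -0.8, -0.3]
opening: 0.0236
```

```bash
python3 rd.py;python3 - <<'E'
from h import *
a=viewer.camera('scene');crop(a,220,110,340,250,4,'s6.png')
a=viewer.camera('wrist');cv2.imwrite('pics/w6.png',a)
E
```

```text
15.2333 [0.6599923  0.02069764 0.3134512 ] [ 1.79997018e+02 -1.84026395e-04  8.70322521e+01] 0.023515788009486442
[ 0.1   -0.087 -0.16   0.    -0.003 -0.012] [0.588 0.257 0.429 0.034 0.031 0.016]
tau about n 0.0005836038667444722 off -0.003657542132790989
```

View pics/s6.png

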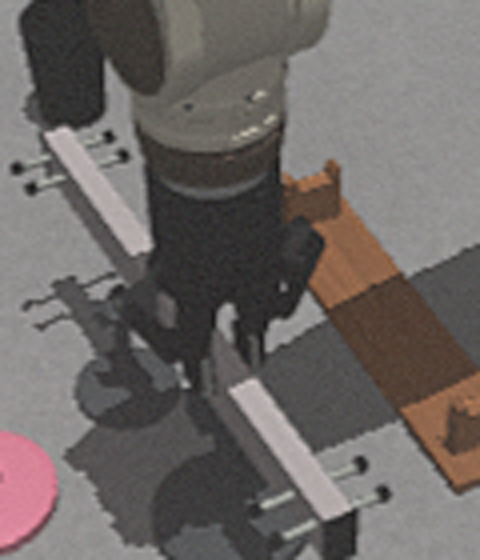

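View pics/w6.png

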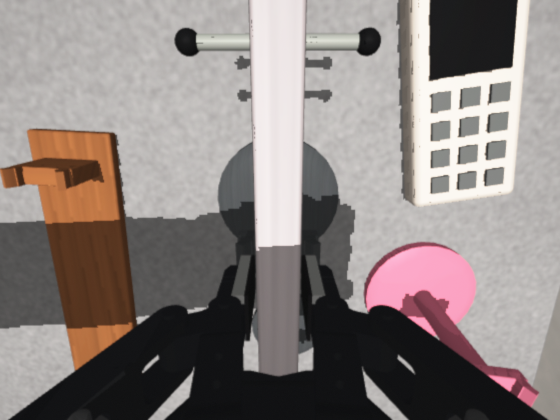

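The forces are about zero with the jaws 23.5 mm open, and the pegs and rail sit where they were, so the rail balances by itself. I'll open further and back straight up.

Call:
{"name": "move_arm", "arguments": {
  "commands": [
    {"claw":-0.3,"travel":[0,0,0],"turn":0},
    {"claw":-0.1,"travel":[0,0,0],"turn":0},
    {"claw":0.1,"travel":[0,0,0],"turn":0},
    {"claw":0.1,"travel":[0,0,-0.5],"turn":0},
    {"claw":0.1,"travel":[0,0,-1.5],"turn":0}
  ]
}}

```text
time: 15.75
ee_pos: [0.6597, 0.0207, 0.3316]
tcp_rot: [-179.8, 0.0, 87.0]
wrist_force: [-0.4, 0.4, -0.5]
opening: 0.0465
```

Call:
{"name": "move_arm", "arguments": {
  "commands": [
    {"claw":0.1,"travel":[0,0,-2],"turn":0},
    {"claw":0.1,"travel":[0,0,-2],"turn":0},
    {"claw":0.1,"travel":[0,0,-2],"turn":0},
    {"claw":0.1,"travel":[0,0,-1],"turn":0},
    {"claw":0.1,"travel":[0,0,0],"turn":0}
  ]
}}

```text
time: 16.17
ee_pos: [0.66, 0.0207, 0.4068]
tcp_rot: [179.7, -0.0, 87.0]
wrist_force: [-0.4, 0.6, -0.1]
opening: 0.0471
```

```bash
python3 - <<'E'
from h import *
import pickle
o=status.get_obs();print(o['time'],o['ee_pos'],o['wrist_force'])
a=viewer.camera('scene');cv2.imwrite('pics/s7.png',a)
c=cam('wrist');a=viewer.camera('wrist');cv2.imwrite('pics/w7.png',a);pickle.dump(c,open('w7.pkl','wb'))
E
```

```text
16.1667 [0.65997842 0.02068551 0.40681096] [-0.43281812  0.58816576 -0.12328789]
```

View pics/s7.png

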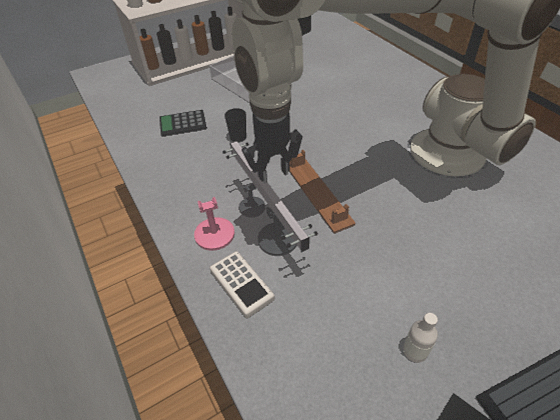

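View pics/w7.png

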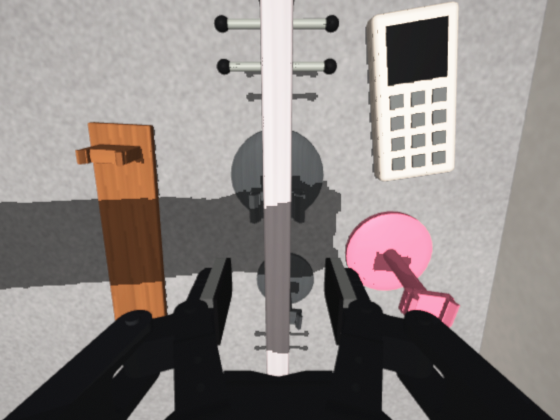

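```bash
python3 - <<'E'
from h import *
import pickle
th=np.radians(-3);d=np.array([-np.sin(th),np.cos(th),0]);n=np.array([np.cos(th),np.sin(th),0])
s=np.array([.66,.0207,.16]);b=s-.057*d
P=[b+d*l+n*x for l in(.2,-.2) for x in(-.01,.01)]
c=cam('scene');a=cv2.imread('pics/s7.png');q=proj(c,P);print(q, proj(c,[b-.2*d+[0,0,.01]]),proj(c,[b-.2*d]))
crop(a,220,130,330,260,5,'s7c.png');print((q-[220,130])*5)
c=pickle.load(open('w7.pkl','rb'));print(proj(c,[s+d*l+n*x for l in(.0,.05,.103,.136) for x in(-.01,.01)]))
print(proj(c,[b+[0,0,-.03]+d*l+n*x for l in (.165,.188) for x in(-.04,.04)]))
E
```

```text
[[309.64720955 237.57522539]
 [301.89356485 241.03249443]
 [237.52646903 140.61902174]
 [230.99605238 142.84653917]] [[233.86371187 138.89215233]] [[234.26989092 141.7298367 ]]
[[448.23604775 537.87612697]
 [409.46782426 555.16247213]
 [ 87.63234517  53.0951087 ]
 [ 54.98026189  64.23269587]]
[[262.6520851  221.62636491]
 [289.98302071 221.62967892]
 [261.60344341 153.1510774 ]
 [290.99237598 153.17397888]
 [260.304478    68.32989334]
 [292.24262146  68.38081263]
 [259.37533381   7.65767773]
 [293.13687891   7.73118682]]
[[220.09466089  64.66230146]
 [332.53687385  64.84546117]
 [218.15816588  28.10685003]
 [334.4533476   28.33711674]]
```

View pics/s7c.png

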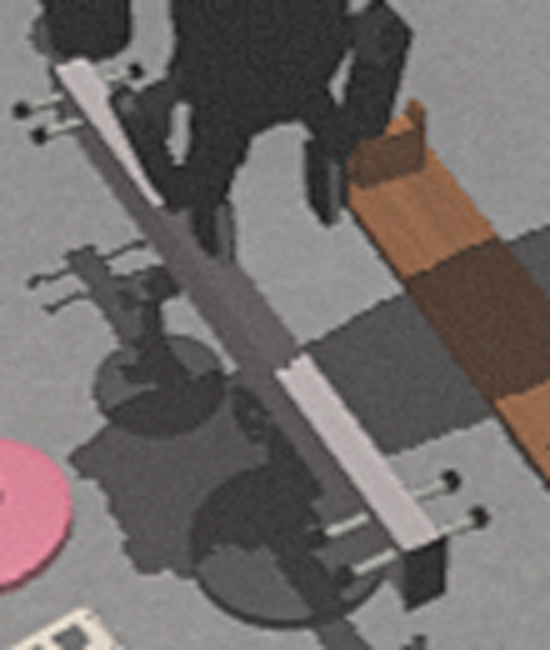

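The rail ends match a level, seated rail to under 1 px (near end (410,553), far end (55,67) in the crop). I'll check that nothing moves over another half second, then hand in.

Call:
{"name": "move_arm", "arguments": {
  "commands": [
    {"claw":0.1,"travel":[0,-1,-1],"turn":0},
    {"claw":0.1,"travel":[0,-1,0],"turn":0},
    {"claw":0.1,"travel":[0,0,0],"turn":0},
    {"claw":0.1,"travel":[0,0,0],"turn":0},
    {"claw":0.1,"travel":[0,0,0],"turn":0}
  ]
}}

```text
time: 16.68
ee_pos: [0.6399, 0.0217, 0.4132]
tcp_rot: [-180.0, 0.0, 87.0]
wrist_force: [-0.2, 0.6, -0.6]
opening: 0.047
```

```bash
python3 - <<'E'
from h import *
a=viewer.camera('scene');b=cv2.imread('pics/s7.png')
for n,(x0,y0,x1,y1) in {'near':(275,205,325,255),'far':(222,138,246,158)}.items():
    s,_=cv2.phaseCorrelate(b[y0:y1,x0:x1].mean(2),a[y0:y1,x0:x1].mean(2));print(n,s)
crop(a,220,130,330,260,4,'s8c.png')
print(status.get_obs()['time'])
E
```

```text
near (0.04229843032788949, -0.04140463253247262)
far (0.13924266513561712, 0.2035197022842361)
16.7333
```

View pics/s8c.png

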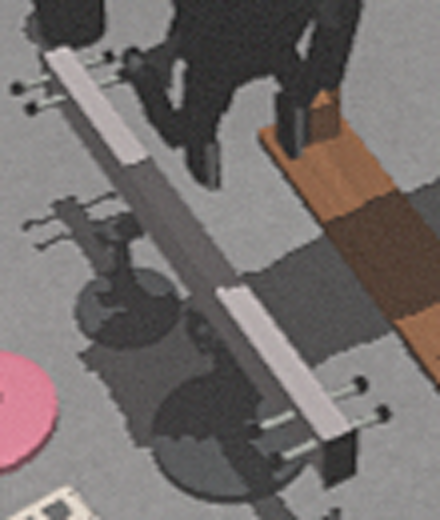

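The rail is still, with the near end unmoved and the far end within 0.2 px. The gripper is clear.

```bash
python3 -c "
from workcell import bot
print(bot.job_done())"
```

```text
the job is handed in; nothing more can be done
None
```

The rail is on the large dark stand, balanced level and let go, and the job is handed in. The hand-in reported no verdict.

- **Finding the balance point:** I lifted the rail about 2 mm at its middle, where the load and moment put the balance point about 57 mm towards +y. A second lift there showed a 7.0 N load with almost no moment, so the grip was within about 1–2 mm of balance.
- **Placing:** The rail was lifted level and clear of the rest, then lowered in half-millimetre steps. It touched at the expected height (TCP 0.3138 m), and the wrist force stayed under about 6 N during the placing.
- **Last checks:**
  - The gripper read about zero force after opening.
  - Both rail ends matched a level, seated rail to under 1 px.
  - Half a second later the ends had moved by no more than about 0.2 px.
- **Small disagreements:**
  - A side force of 2–3.5 N (-x) showed at set-down, before release. It was gone once the jaws opened.
  - The far end read about 0.7 px low, which is about 0.006 rad at most.
- **Bystanders:** They stand where they were in the last overall picture, judged by eye only. The arm never came near them.

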